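Load a culture dish into the reader under its spring flap

ROBOT

A 6-joint arm with a two-finger parallel gripper is mounted at the origin on a cart in front of the work surface, level with it; the furniture and walls round the work are solid. World frame = base frame: x ahead of the robot, y to its left, z up, the work surface at z = 0. Lengths are in m, angles in rad, forces in N, time in s.
With the tool pointing down it reaches from about 0.375 to 0.9 m from the base axis. Payload 3.1 kg.
Tool frame: the origin (TCP) lies at the centre of the arm's flange, where the gripper is bolted on; the fingertips stand 182 mm ahead of it and the grasp point (between the pads) lies 164 mm ahead of it; z points along the fingers, y is the line along which they close (so a half turn about z gives the same grasp; the last joint's range is limited). The gripper opens to 87 mm and grips with 3 to 60 N. Pads are 19 mm wide; open, the fingers measure 117 mm over their backs; the gripper's body (75 mm by 190 mm) begins 51 mm behind the grasp point.
Start: joints at [-1.5, 0.527, 1.433, -0, 1.181, -0.178], TCP at [0.155, -0.606, 0.405] pointing down, gripper open.
Joint ranges: [-3.08, 3.08], [-0.75, 2.2], [0.22, 2.44], [-1.43, 4.57], [0, 2.65], [-2.85, 2.85]. Speed limits (rad/s): [2.79, 2.79, 3.14, 3.14, 3.14, 3.14].

INTERFACE

Orientations are given as a unit quaternion [x, y, z, w].
In Python, from rig import * gives the robot as it stands.
- The arm moves only by the tool move_arm, never from a script. Its argument "commands" is a list that holds one entry, the list of rows, each a list of 6 numbers: the shift along the tool's x, y, z in units of 40 mm (1.0 is 40 mm), then the turn, a rotation vector about the tool's x, y, z in rad. A call has 1 to 12 rows; each row is the pose to reach, as a shift and turn from the pose commanded when the call began, along the tool's axes at that moment; what a row does not reach only later rows make up. A row lasts 1/8 s, in which the tool goes at most 62.5 mm and 10.7 degrees, less where a joint would pass 70% of its speed; a pose out of reach is approached as far as the arm can. A call with a gripper value outside its range is refused whole. "claw" is the closure, from -1 (fully open) to 1 (shut), so that 0 is half open, set as the call begins (left out, the last holds). The fingers move at their own pace and stop on an object; "squeeze" is the grip in N (left out, the last holds). Time passes only in rows, so rows that repeat a pose let the fingers close. It gives the time, the measured TCP pose, the force, the opening and the grip force at its end, in the units of the state.
- get_obs(): the state, without advancing time (a new reading comes with each control period).
- camera(name): name is "side" or "top" or "wrist"; returns a dict with "pixels" (420x560x3 uint8, blue, green, red), "range_z" (420x560 float32, m along the optical axis (not along the pixel's ray), 0 where there is no reading), "camera_matrix" (3x3 intrinsics, pixels), "D" ([k1, k2, p1, p2, k3] as OpenCV has them; the pictures are not rectified), "extrinsics" (4x4, takes a point from world to camera coordinates). Camera axes: x right, y up, looking along -z (the intrinsics and any distortion apply to the point x, -y, -z); pixel columns grow to the right and rows downward; lengths in m; the calibration is good to about 2 mm. A picture is of the moment at which its call begins.
- hand_in(): hands the job in; it is judged then, once.
The state is a dict: "time": time; "q": joint angles; "joint_velocities": joint speeds; "joint_torque": joint torques, N m; "position": TCP position; "tool_rot": TCP orientation; "ft_force": force on the tool from outside, world axes, zero at the start; "moment": the same for the moment, N m; "grip_width": finger opening in m; "grip_force": force on a finger pad.
Only numpy, scipy, OpenCV 4.12 (cv2) and the standard library are available. Lean on these libraries where they do the work, as an engineer would, in place of code of your own. Each camera call takes 0.05 s, during which the arm holds its last target. There are 200 camera calls.

TASK

Load the culture dish that stands on the reader's loading tray: press the reader's long bar down with one fingertip to hold the spring flap up, and with the other fingertip push the dish under the flap until it is fully home against the stop at the back. Then let go so that the flap springs fully shut behind the dish, and leave the robot clear. The dish is only pushed along the tray, never gripped, lifted or tipped, and the other things on the bench stay where they are.

Things in the scene. Friction and masses are not known exactly. Their poses are not given: they have to be found in the camera images.
- reader: White bench dish reader, fixed; 245 x 120 mm: x -140 to 105, y -50 to 70 mm of its own frame. Origin: on the worktop, mid-lane, under the flap's front edge. x = way the dish is pushed, from the open loading tray (x < 0) into the covered nest (x > 0); y left of that; z up. Floor of tray and nest: z = 12 mm. Behind x = 66 mm a housing 56 mm high.
- entrance (a point): Point on the tray floor at the reader's x = 0, y = 0, z = 12 mm. Guides 10 mm high form a lane centred on y = 0, 62 mm wide from here to x = -46 mm, then widening to 80 mm at the tray's front end; nest 62 mm wide too.
- dish: Round covered culture dish, clear plastic, 59 mm in diameter, 14 mm high, about 30 g, standing on the reader's loading tray. Origin: centre of its underside. Its widest part, 59 mm, is 6 to 14 mm above its underside, so a fingertip pushes there (z = 18 to 26 mm above the worktop); its foot is 52 mm across.
- nest (a point): Point on the nest floor where the dish's origin is when fully home: x = 30.5, y = 0, z = 12 mm of the reader; the dish then touches the nest's back stop at x = 60 mm.
- hinge (a point): Middle of the flap's hinge shaft, which runs along the reader's x at y = 62, z = 24 mm from x = -131 to 64 mm, between tray and bar. Its bearings reach up to z = 32 mm. The flap and the bar are one piece, turning on it.
- flap (a joint): Flap angle in rad: 0 shut, 0.45 open at its stop; a spring shuts it. Grey, it covers x = 0 to 64, y = -36 to 52 mm of the reader, top at z = 34 mm; opening lifts its y = -36 edge (to z = 72 mm at 0.40, 76 mm at 0.45). Its lips block the dish below 0.22, clear it from 0.28. A dish not home props it open.
- lip (a point): Foot of the flap's left lip. Two lips hang from the flap's front edge (x = 0 to 3, 18 to 30 mm either side of y = 0), shut down to z = 19 mm: they keep a dish out, or in once home. Between them the flap has a notch 36 mm wide (y = -18 to 18), 12 mm deep (x = 0 to 12), where a fingertip can follow the dish in.
- bar (a point): Top of the hold-open bar at the reader's x = -55 mm (turns with the flap). Round aluminium bar 12 mm thick, along x from -132 to 28 mm, left of the tray; pressing it down by about 5 N lifts the flap. Its top line: shut z = 25, y = 82 mm of the reader; flap at 0.30 z = 19.3, y = 79.6; at 0.40 z = 17.6, y = 78.5; at 0.45 z = 16.8, y = 77.8. A fingertip can slide along it, x = -125 to 15.
- dish_b: Spare covered culture dish, 59 mm across, on the worktop right of the reader; leave it where it is. Origin at the centre of its underside.
- dish_c: Another spare covered culture dish on the worktop right of the reader; leave it where it is. Origin at the centre of its underside.
- vial: Capped glass vial, 22 mm across, 50 mm tall, standing right of the reader; leave it. Origin at the centre of its underside.
- timer: Bench timer lying face up, 64 x 66 x 18 mm; leave it. Origin at the centre of its underside.
- marker: Felt marker, 129 mm long, lying; leave it. Origin at the centre of its underside.
- tape: Roll of labelling tape, 60 mm across, 20 mm high; leave it. Origin at the centre of its underside.
- tweezers: Steel tweezers, 124 mm long, lying flat; leave them. Origin at the centre of its underside.
There are look-alikes about, which are no part of the job. What is shaped like the dish but brown or turquoise is not meant.

How it is judged:
On the way, in this order (a step that is already met when the one before it is completed fails the run):
1. a finger holds the flap open by its bar while the dish is still outside on the tray (value of joint flap above 0.22 rad and contact force between the fingers and flap above 0.3 N and x of dish in the frame of reader below -0.015 m), for 0.1 s.
2. with the flap still held open by a finger, the dish has come home in the nest (value of joint flap above 0.1 rad and contact force between the fingers and flap above 0.3 N and horizontal distance between dish and nest below 0.004 m), for 0.1 s.
At the end, for the whole second after the job is handed in: The flap is shut (below 0.03 rad) with the dish lying flat on the nest floor, its centre within 4 mm of the home point, at rest (value of joint flap below 0.03 rad and horizontal distance between dish and nest below 0.004 m and height (world z) of dish below 0.014 m and angle between dish's own z axis and vertical below 0.06 rad and linear speed of dish below 0.01 m/s); the robot touches nothing.
It fails at once if the dish is lifted off the tray (more than 5 mm) (height (world z) of dish above 0.017 m).
It fails at once if the dish is tipped (more than about 11 degrees) (angle between dish's own z axis and vertical above 0.2 rad).
It fails at once if another thing on the bench is displaced by more than 15 mm (distance of any of dish_b, dish_c, vial, timer, marker, tape, tweezers from where it was at the start of the episode above 0.015 m).
It also fails if it takes over 42 s, if anything falls off the work surface, if the arm or the gripper's body presses on something with over 40 N, if the wrist force passes 120 N, or if a joint passes its speed limit or range.

## Working session

There is one attempt and no reset: what is moved stays moved. The work goes in short steps, Python scripts to look and compute and a tool call to move; the robot and the scene stay as the last step left them, time stands still between calls to the robot, and variables do not carry over. Pictures are saved under pics/ and viewed, at most 10 in all, crops included, and the job is handed in when it is done.

Besides the shell and the picture viewer there is one more tool, called after "Emit:" by a JSON object that holds its "api" and its "payload". move_arm: Moves the arm, as the interface text tells. Its arguments: {"type":"object","properties":{"commands":{"type":"array","items":{"type":"array","items":{"type":"array","items":{"type":"number"}}}},"claw":{"type":"number"},"squeeze":{"type":"number"}},"required":["commands"]}

```bash
mkdir -p pics; ls; python3 - <<'E'
from rig import *
import cv2, numpy as np
o=get_obs(); print({k:np.round(v,3) for k,v in o.items()})
for n in("top","side"):
    c=camera(n); cv2.imwrite(f"pics/{n}1.png",c["pixels"]); np.savez(f"pics/{n}1.npz",**c); print(n,c["camera_matrix"],c["D"],np.round(c["extrinsics"],3))
E
```

```text
pics
{'time': np.float64(0.0), 'q': array([-1.499,  0.528,  1.434,  0.   ,  1.181, -0.179]), 'joint_velocities': array([ 0.001,  0.   ,  0.001,  0.001, -0.002,  0.   ]), 'joint_torque': array([ 1.0000e-03, -4.4003e+01, -1.7659e+01,  6.3000e-02,  5.8000e-02,
       -0.0000e+00]), 'position': array([ 0.155, -0.605,  0.404]), 'tool_rot': array([ 0.992,  0.125,  0.   , -0.001]), 'ft_force': array([0.115, 0.148, 0.115]), 'moment': array([-0.01 , -0.021, -0.019]), 'grip_force': np.float64(0.0), 'grip_width': np.float64(0.087)}
top [[464.31641201   0.         289.59697814]
 [  0.         464.31641201 210.98597675]
 [  0.           0.           1.        ]] [0.00782373 0.         0.         0.         0.        ] [[-0.018 -1.     0.005  0.043]
 [ 0.984 -0.017  0.176 -0.559]
 [-0.176  0.008  0.984 -1.167]
 [ 0.     0.     0.     1.   ]]
side [[421.69389831   0.         280.81935774]
 [  0.         421.69389831 208.35739733]
 [  0.           0.           1.        ]] [0.01634325 0.         0.         0.         0.        ] [[-0.848 -0.53  -0.018  0.474]
 [ 0.252 -0.431  0.866 -0.181]
 [-0.467  0.73   0.499 -0.847]
 [ 0.     0.     0.     1.   ]]
```

View pics/top1.png

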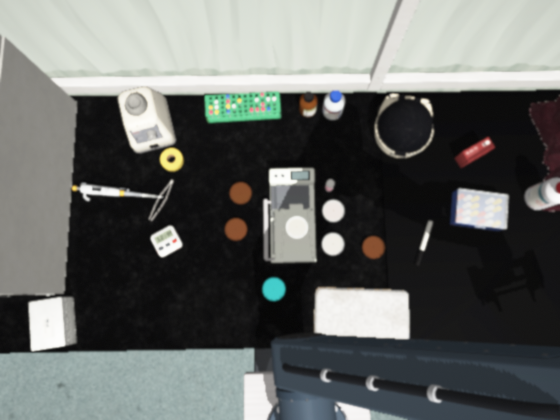

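View pics/side1.png

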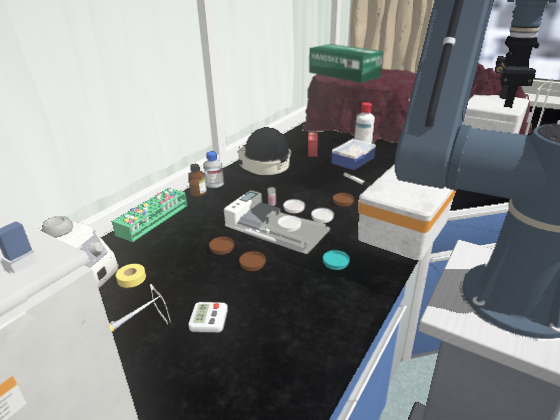

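Candidates for the dish: white-clear one on the tray at top (297,228), which fits the description. Not meant: spares at (333,210) and (333,244), brown at (240,192), (236,229), (373,247), and turquoise at (273,289).

```bash
cat > h.py <<'E'
import numpy as np, cv2
def ray(c,uv):
    p=cv2.undistortPoints(np.array(uv,float).reshape(-1,1,2),c["camera_matrix"],c["D"]).reshape(-1,2)
    E=c["extrinsics"];R=E[:3,:3];o=-R.T@E[:3,3]
    d=np.c_[p[:,0],-p[:,1],-np.ones(len(p))]@R
    return o,d
def onz(c,uv,z):
    o,d=ray(c,uv); return o+d*((z-o[2])/d[:,2])[:,None]
def cloud(c):
    h,w=c["range_z"].shape; v,u=np.mgrid[:h,:w]
    o,d=ray(c,np.c_[u.ravel(),v.ravel()])
    return (o+d*c["range_z"].reshape(-1,1)).reshape(h,w,3)
def proj(c,P):
    E=c["extrinsics"];q=np.atleast_2d(P)@E[:3,:3].T+E[:3,3]
    return cv2.projectPoints(q*[1,-1,-1],np.zeros(3),np.zeros(3),c["camera_matrix"],c["D"])[0].reshape(-1,2)
E
python3 - <<'E'
from h import *
c=dict(np.load("pics/top1.npz")); P=cloud(c); im=c["pixels"]
cv2.imwrite("pics/crop1.png",cv2.resize(im[155:275,225:345],None,fx=5,fy=5,interpolation=cv2.INTER_CUBIC))
z=P[...,2]; m=np.zeros(z.shape,np.uint8); m[150:275,255:325]=1
m&=(z>0.007)&(z<0.09)
n,l,s,_=cv2.connectedComponentsWithStats(m); k=1+s[1:,4].argmax(); q=P[l==k]; print(s[k])
r=cv2.minAreaRect(q[:,:2].astype(np.float32)); print(r, cv2.boxPoints(r))
for zz in np.arange(0,.07,.005): print(round(zz,3),((q[:,2]>zz)&(q[:,2]<=zz+.005)).sum(),end=' ')
h=q[q[:,2]>.05]; print(cv2.minAreaRect(h[:,:2].astype(np.float32)))
print(onz(c,[[297,228]],.026))
E
```

```text
[ 263  167   53   96 4395]
((0.5597941875457764, 0.035960011184215546), (0.13826508820056915, 0.2613336145877838), 89.90621948242188) [[ 0.42901438 -0.03295857]
 [ 0.6903477  -0.03338632]
 [ 0.690574    0.10487859]
 [ 0.4292407   0.10530634]]
0.0 0 0.005 353 0.01 1292 0.015 298 0.02 410 0.025 556 0.03 541 0.035 256 0.04 21 0.045 35 0.05 221 0.055 375 0.06 37 0.065 0 0.07 0 ((0.6559519171714783, 0.026929058134555817), (0.11900009214878082, 0.03879585117101669), 89.80712127685547)
[[0.51740069 0.01447325 0.026     ]]
```

View pics/crop1.png

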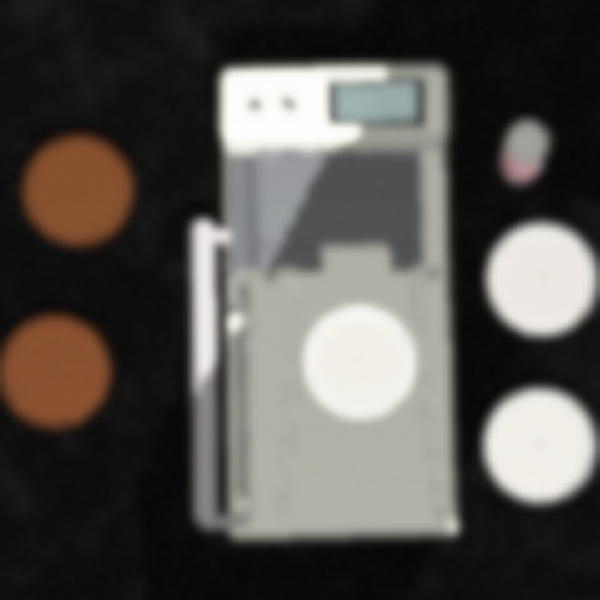

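The crop shows the dish at (360,361), flap notch at (356,256), bar from (203,220) to (203,525), all on the reader. Now the reader axis and the dish centre.

```bash
python3 - <<'E'
from h import *
c=dict(np.load("pics/top1.npz")); im=c["pixels"]
X0,Y0,s=225,155,5
def w(pts,z): return onz(c,[[ (a+.5)/s-.5+X0,(b+.5)/s-.5+Y0] for a,b in pts],z)
g=cv2.resize(im[155:275,225:345],None,fx=5,fy=5,interpolation=cv2.INTER_CUBIC)
gr=cv2.cvtColor(g,cv2.COLOR_BGR2GRAY).astype(float)
# bar: bright between cols 185..222, rows 240..500
bl=[];rl=[]
for r in range(245,500,5):
    row=gr[r]; m=row[185:222]>60; cc=np.flatnonzero(m); bl.append((185+cc.mean(),r))
    e=np.flatnonzero(row[430:475]>90); rl.append((430+e.max(),r))
B=w(bl,.020); R=w(rl,.012)
pb=np.polyfit(B[:,0],B[:,1],1); pr=np.polyfit(R[:,0],R[:,1],1)
print("bar",pb,np.polyval(pb,.55)," right",pr,np.polyval(pr,.55), np.std(R[:,1]-np.polyval(pr,R[:,0])))
# dish
hsv=cv2.cvtColor(g,cv2.COLOR_BGR2HSV); m=((gr>215)).astype(np.uint8); m[:, :290]=0;m[:,440:]=0;m[:290]=0;m[440:]=0
k=max(cv2.findContours(m,0,1)[0],key=cv2.contourArea); (u,v),rad=cv2.minEnclosingCircle(k); M=cv2.moments(k)
print("dish",u,v,rad,w([(M['m10']/M['m00'],M['m01']/M['m00'])],.026))
print("edge flap", w([(300,269),(400,269)],.034), "notch",w([(322,250),(391,250)],.034),"back",w([(330,66)],.056),"front",w([(260,538),(420,535)],.012))
E
```

```text
bar [-0.00461017  0.10069327] 0.09815768131322176  right [ 0.00313871 -0.03532736] -0.03360107321942964 0.00030108449631882227
dish 358.99432373046875 361.6580505371094 56.73583221435547 [[0.52030806 0.01596274 0.026     ]]
edge flap [[ 0.56936505  0.04651123  0.034     ]
 [ 0.56846696 -0.00660961  0.034     ]] notch [[ 0.57944424  0.03464637  0.034     ]
 [ 0.57882498 -0.00206167  0.034     ]] back [[0.67439435 0.02881569 0.056     ]] front [[ 0.42889164  0.07006211  0.012     ]
 [ 0.42899768 -0.01474354  0.012     ]]
```

```bash
cat > rel.py <<'E'
import sys
from rig import *
import numpy as np
from scipy.spatial.transform import Rotation as R
o=get_obs(); r=R.from_quat(o["tool_rot"])
print(np.round(o["position"],4),np.round(o["ft_force"],1),round(float(o["grip_width"]),4),o["time"])
for a in sys.argv[1:]:
    t=np.array(eval(a)); print(a,np.round(r.inv().apply(t-o["position"])/.04,3),np.round((r.inv()*R.from_quat([1,0,0,0])).as_rotvec(),4))
E
python3 - <<'E'
from h import *
c=dict(np.load("pics/top1.npz")); P=cloud(c)
b=P[290:336,312:412].reshape(-1,3); print(b.min(0),b.max(0))
E
python3 rel.py "[.40,-.45,.45]" "[.47,.056,.33]"
```

```text
[ 0.23478402 -0.2853101  -0.00755673] [0.35479377 0.04272326 1.24685268]
[ 0.1545 -0.6053  0.4039] [-0.5  1.1 -0.5] 0.0872 0.1
[.40,-.45,.45] [ 6.907 -2.247 -1.146] [-2.000e-03 -1.000e-04  2.498e-01]
[.47,.056,.33] [ 11.728 -14.066   1.878] [-2.000e-03 -1.000e-04  2.498e-01]
```

Emit:
{"api": "move_arm", "payload": {"commands": [[[6.9,-2.25,-1.15,0,0,0.25],[6.9,-2.25,-1.15,0,0,0.25],[6.9,-2.25,-1.15,0,0,0.25],[6.9,-2.25,-1.15,0,0,0.25],[6.9,-2.25,-1.15,0,0,0.25],[9.3,-8.2,-1.0,0,0,0.25],[9.3,-8.2,-1.0,0,0,0.25],[9.3,-8.2,-1.0,0,0,0.25],[9.3,-8.2,-1.0,0,0,0.25],[11.7,-14.0,0,0,0,0.25],[11.7,-14.0,0,0,0,0.25],[11.7,-14.0,0,0,0,0.25]]], "claw": -0.46}}

```text
time: 1.6
position: [0.4592, -0.0171, 0.4157]
tool_rot: [1.0, -0.0, 0.0, 0.0]
ft_force: [0.5, -0.2, -1.3]
grip_width: 0.0636
grip_force: 0.0
```

```bash
python3 rel.py "[.472,.056,.30]"
```

```text
[ 0.4592 -0.0171  0.4157] [ 0.5 -0.2 -1.3] 0.0636 1.6
[.472,.056,.30] [ 0.319 -1.828  2.893] [ 0.     -0.0002 -0.0006]
```

Emit:
{"api": "move_arm", "payload": {"commands": [[[0.3,-1.83,2.9,0,0,0],[0.3,-1.83,2.9,0,0,0],[0.3,-1.83,2.9,0,0,0],[0.3,-1.83,2.9,0,0,0],[0.3,-1.83,2.9,0,0,0]]]}}

```text
time: 2.22
position: [0.4721, 0.0532, 0.3015]
tool_rot: [1.0, -0.001, 0.002, 0.0]
ft_force: [0.3, -0.4, -0.3]
grip_width: 0.0639
grip_force: 0.0
```

```bash
python3 rel.py "[.472,.056,.23]"; python3 - <<'E'
from rig import *
from h import *
c=camera("wrist"); np.savez("pics/w1.npz",**c); im=c["pixels"].copy()
o=np.array([.569,.0164,0])
for p in [(0,0,.012),(-.055,.082,.025),(-.1,.082,.025),(-.049,0,.026),(-.046,.031,.022),(-.046,-.031,.022),(-.14,-.05,.012),(0,.018,.034),(0,-.018,.034),(0,-.036,.034)]:
    u=proj(c,o+p)[0]; print(p,u.round()); cv2.drawMarker(im,tuple(int(a) for a in u),(0,0,255),0,10,1)
cv2.imwrite("pics/w1.png",im)
E
```

```text
[0.4721 0.0532 0.3015] [ 0.3 -0.4 -0.3] 0.0639 2.225
[.472,.056,.23] [-0.008 -0.072  1.788] [ 0.0007 -0.0034 -0.0013]
(0, 0, 0.012) [325. 101.]
(-0.055, 0.082, 0.025) [231. 166.]
(-0.1, 0.082, 0.025) [233. 215.]
(-0.049, 0, 0.026) [325. 159.]
(-0.046, 0.031, 0.022) [290. 155.]
(-0.046, -0.031, 0.022) [360. 155.]
(-0.14, -0.05, 0.012) [371. 251.]
(0, 0.018, 0.034) [306.  98.]
(0, -0.018, 0.034) [351.  98.]
(0, -0.036, 0.034) [374.  98.]
```

View pics/w1.png

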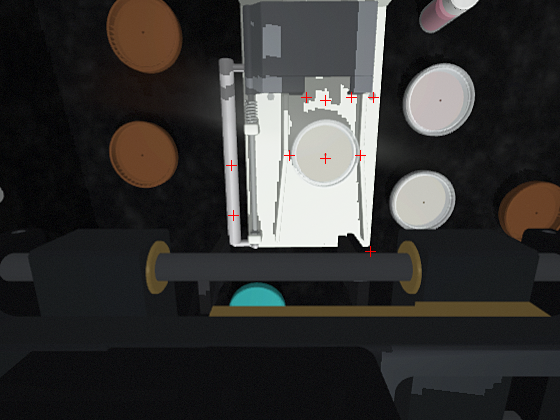

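The wrist view shows the dish at (325,152), bar near column 231 and flap edge at row 94. Predictions agree laterally, and the reader is about 3 mm further ahead than I assumed. Descending in front of the dish.

Emit:
{"api": "move_arm", "payload": {"commands": [[[0,-0.07,1.0,0,-0.003,0],[0,-0.07,1.75,0,-0.003,0],[0,-0.07,1.75,0,-0.003,0],[0,-0.07,1.75,0,-0.003,0],[0,-0.07,1.75,0,-0.003,0]]]}}

```text
time: 2.9
position: [0.4719, 0.0567, 0.2316]
tool_rot: [1.0, -0.0, 0.0, 0.0]
ft_force: [0.1, -0.7, -0.1]
grip_width: 0.0636
grip_force: 0.0
```

```bash
python3 rel.py "[.472,.056,.1995]"; python3 - <<'E'
from rig import *
from h import *
c=camera("side"); im=c["pixels"][170:270,190:350]
cv2.imwrite("pics/s2.png",cv2.resize(im,None,fx=5,fy=5,interpolation=cv2.INTER_CUBIC))
E
```

```text
[0.4719 0.0567 0.2316] [ 0.1 -0.7 -0.1] 0.0636 2.9
[.472,.056,.1995] [0.002 0.017 0.802] [ 0.0004 -0.0003 -0.0005]
```

View pics/s2.png

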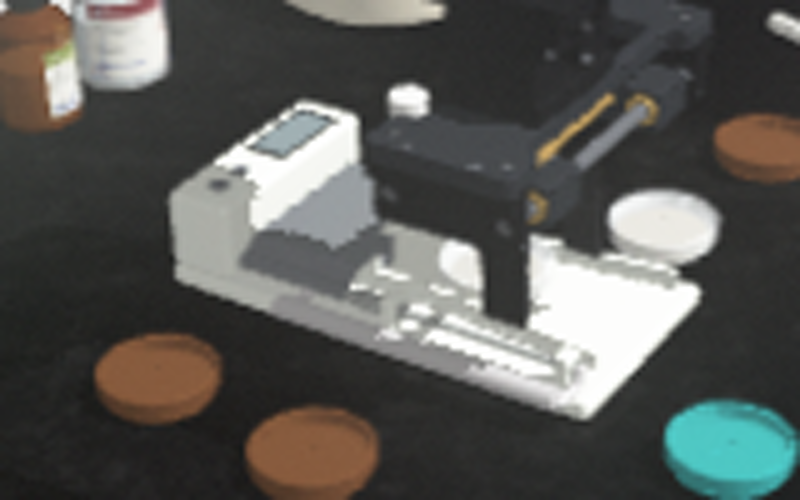

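The left fingertip at (507,320) hangs over the bar, and the dish is ahead of the fingers. Pressing down now.

Emit:
{"api": "move_arm", "payload": {"commands": [[[0,0.0,0.4,0,0,0],[0,0.02,0.6,0,0,0],[0,0.02,0.7,0,0,0],[0,0.02,0.8,0,0,0],[0,0.02,0.83,0,0,0],[0,0.02,0.83,0,0,0]]]}}

```text
time: 3.7
position: [0.4714, 0.0551, 0.1981]
tool_rot: [1.0, 0.001, -0.001, 0.001]
ft_force: [-2.3, -8.0, 11.1]
grip_width: 0.0635
grip_force: 6.9
```

```bash
python3 rel.py "[.472,.056,.1995]"; python3 - <<'E'
from rig import *
from h import *
for n in("side","wrist"):
    c=camera(n); im=c["pixels"][170:270,190:350] if n=="side" else c["pixels"]
    cv2.imwrite(f"pics/{n}3.png",cv2.resize(im,None,fx=5,fy=5,interpolation=cv2.INTER_CUBIC) if n=="side" else im)
E
```

```text
[0.4714 0.0551 0.1981] [-2.3 -8.  11.1] 0.0635 3.7
[.472,.056,.1995] [ 0.014 -0.022 -0.034] [0.0017 0.0017 0.0012]
```

View pics/side3.png

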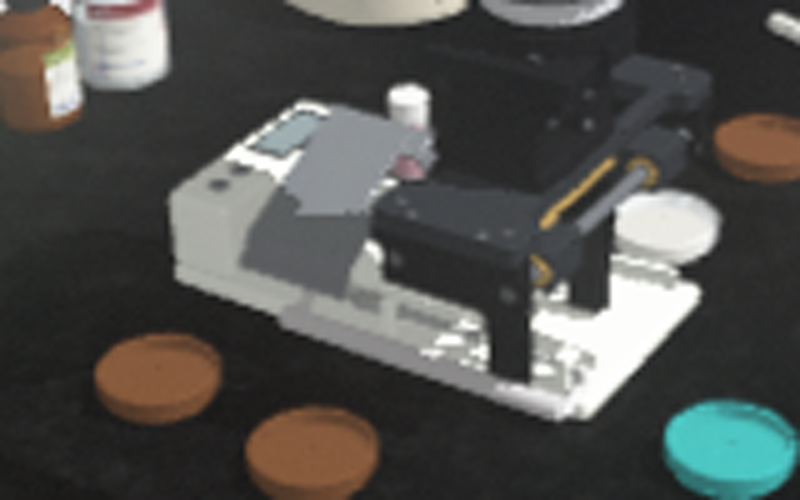

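View pics/wrist3.png

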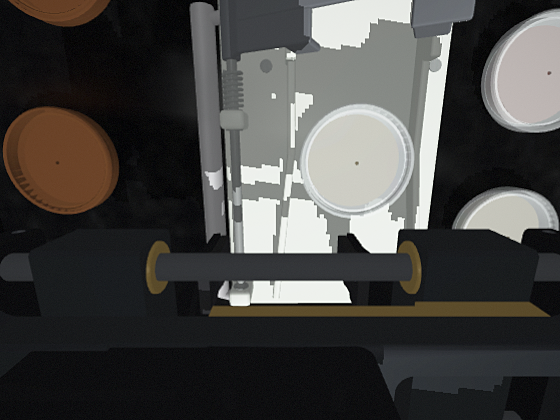

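The flap is up, with the left finger on the bar at (510,385) and the dish ahead at wrist (357,161). The bar is at its end stop, so I'll ease up 1 mm and start pushing.

Emit:
{"api": "move_arm", "payload": {"commands": [[[0,0,-0.03,0,0,0],[0.15,0,-0.03,0,0,0],[0.3,0,-0.03,0,0,0],[0.4,0,-0.03,0,0,0],[0.5,0,-0.03,0,0,0],[0.6,0,-0.03,0,0,0],[0.7,0,-0.03,0,0,0],[0.8,0,-0.03,0,0,0],[0.9,0,-0.03,0,0,0],[1.0,0,-0.03,0,0,0],[1.0,0,-0.03,0,0,0]]]}}

```text
time: 5.18
position: [0.5102, 0.0562, 0.1984]
tool_rot: [1.0, 0.0, -0.003, -0.0]
ft_force: [-2.4, -0.4, 8.6]
grip_width: 0.0635
grip_force: 4.3
```

```bash
python3 rel.py "[.56,.056,.1995]"; python3 - <<'E'
from rig import *
from h import *
c=camera("wrist"); cv2.imwrite("pics/w4.png",c["pixels"])
E
```

```text
[0.5102 0.0562 0.1984] [-2.4 -0.4  8.6] 0.0635 5.175
[.56,.056,.1995] [ 1.245  0.004 -0.034] [-0.      0.0062  0.0005]
```

View pics/w4.png

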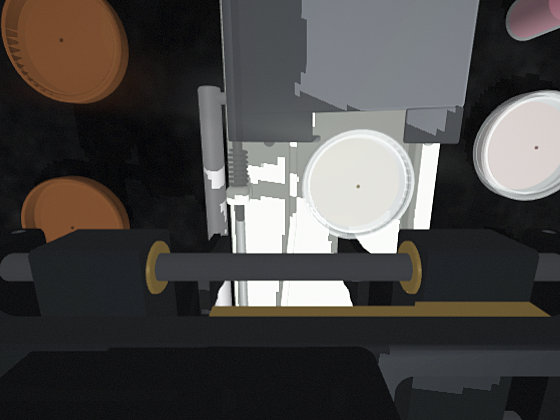

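The dish (358,186) is being pushed and is entering under the raised flap (edge at row 140).

Emit:
{"api": "move_arm", "payload": {"commands": [[[0.12,0,0,0,0,0],[0.24,0,0,0,0,0],[0.36,0,0,0,0,0],[0.48,0,0,0,0,0],[0.6,0,0,0,0,0],[0.7,0,0,0,0,0],[0.8,0,0,0,0,0],[0.9,0,0,0,0,0],[1.0,0,0,0,0,0],[1.1,0,0,0,0,0],[1.15,0,0,0,0,0],[1.15,0,0,0,0,0]]]}}

```text
time: 6.72
position: [0.5554, 0.0562, 0.1987]
tool_rot: [1.0, 0.001, -0.005, -0.0]
ft_force: [-5.9, -1.7, 11.3]
grip_width: 0.0634
grip_force: 5.6
```

Emit:
{"api": "move_arm", "payload": {"commands": [[[0.05,0,0,0,0,0],[0.1,0,0,0,0,0],[0.1,0,0,0,0,0]]]}}

```text
time: 7.1
position: [0.5591, 0.0562, 0.1987]
tool_rot: [1.0, 0.001, -0.005, -0.0]
ft_force: [-6.5, -1.5, 10.9]
grip_width: 0.0634
grip_force: 5.8
```

Emit:
{"api": "move_arm", "payload": {"commands": [[[0.05,0,0,0,0,0],[0.05,0,0,0,0,0],[0.05,0,0,0,0,0]]]}}

```text
time: 7.48
position: [0.5611, 0.0563, 0.1987]
tool_rot: [1.0, 0.001, -0.005, -0.0]
ft_force: [-6.2, -1.5, 11.5]
grip_width: 0.0634
grip_force: 5.7
```

Emit:
{"api": "move_arm", "payload": {"commands": [[[0.05,0,0,0,0,0],[0.05,0,0,0,0,0],[0.05,0,0,0,0,0]]]}}

```text
time: 7.85
position: [0.5634, 0.0562, 0.1986]
tool_rot: [1.0, -0.001, -0.004, -0.0]
ft_force: [-6.5, -1.2, 5.8]
grip_width: 0.0635
grip_force: 4.7
```

```bash
python3 rel.py "[.5635,.056,.1995]"; python3 - <<'E'
from rig import *
from h import *
c=camera("wrist"); cv2.imwrite("pics/w5.png",c["pixels"])
E
```

```text
[0.5634 0.0562 0.1986] [-6.5 -1.2  5.8] 0.0635 7.85
[.5635,.056,.1995] [ 0.002  0.005 -0.023] [-0.0006  0.0085 -0.0014]
```

View pics/w5.png

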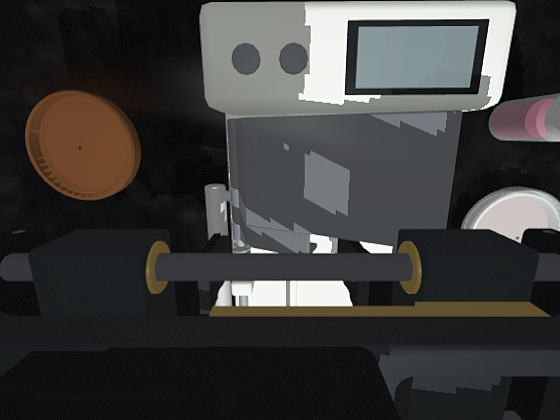

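The flap is over the dish with the notch at about (320,245). Force shows no firm stop yet, so I continue in small steps.

Emit:
{"api": "move_arm", "payload": {"commands": [[[0.04,0,0,0,0,0],[0.04,0,0,0,0,0],[0.04,0,0,0,0,0]]]}}

```text
time: 8.28
position: [0.5641, 0.0562, 0.1985]
tool_rot: [1.0, -0.001, -0.006, -0.0]
ft_force: [-8.0, -1.6, 6.1]
grip_width: 0.0636
grip_force: 6.1
```

Emit:
{"api": "move_arm", "payload": {"commands": [[[0.04,0,0,0,0,0],[0.04,0,0,0,0,0],[0.04,0,0,0,0,0]]]}}

```text
time: 8.65
position: [0.5648, 0.0562, 0.1985]
tool_rot: [1.0, -0.001, -0.007, -0.001]
ft_force: [-10.8, -2.5, 7.5]
grip_width: 0.064
grip_force: 7.5
```

Firm stop reached, at the expected place. Backing off slightly with the bar held, then letting the flap up gently.

Emit:
{"api": "move_arm", "payload": {"commands": [[[0.03,0,0,0,0,0],[0.03,0,0,0,0,0],[-0.1,0,0,0,0,0],[-0.25,0,0,0,0,0],[-0.25,0,-0.06,0,0,0],[-0.25,0,-0.12,0,0,0],[-0.25,0,-0.18,0,0,0],[-0.25,0,-0.25,0,0,0],[-0.25,0,-0.4,0,0,0],[-0.25,0,-1.0,0,0,0],[-0.25,0,-2.2,0,0,0],[-0.25,0,-3.0,0,0,0]]]}}

```text
time: 10.15
position: [0.5586, 0.0562, 0.3194]
tool_rot: [1.0, -0.0, -0.001, 0.0]
ft_force: [0.1, -0.3, 0.6]
grip_width: 0.0635
grip_force: 0.0
```

Emit:
{"api": "move_arm", "payload": {"commands": [[[-1.4,0,-1,0,0,0],[-2.8,0,-2,0,0,0],[-2.8,0,-2,0,0,0],[-2.8,0,-2,0,0,0]]]}}

```text
time: 10.65
position: [0.4468, 0.0562, 0.3987]
tool_rot: [1.0, -0.0, -0.001, 0.0]
ft_force: [-0.0, 0.6, -0.5]
grip_width: 0.0636
grip_force: 0.0
```

```bash
python3 rel.py; python3 - <<'E'
from rig import *
from h import *
c=camera("wrist"); cv2.imwrite("pics/w6.png",c["pixels"]); P=cloud(c)
for x in (.585,.6,.62):
  for y in (-.01,.0164,.045): 
    u,v=proj(c,[x,y,.034])[0].round().astype(int); print(x,y,u,v,P[v,u].round(4))
E
```

```text
[0.4468 0.0562 0.3987] [-0.   0.6 -0.5] 0.0636 10.65
0.585 -0.01 344 67 [ 0.5852 -0.0096  0.034 ]
0.585 0.0164 320 67 [0.5857 0.0161 0.0316]
0.585 0.045 294 67 [0.5851 0.0447 0.0344]
0.6 -0.01 345 52 [ 0.6    -0.0099  0.0339]
0.6 0.0164 320 52 [0.5993 0.0172 0.0366]
0.6 0.045 294 52 [0.6001 0.0448 0.0335]
0.62 -0.01 346 31 [ 0.6197 -0.0096  0.0354]
0.62 0.0164 321 31 [0.6202 0.0165 0.0337]
0.62 0.045 294 31 [0.6199 0.045  0.0343]
```

View pics/w6.png

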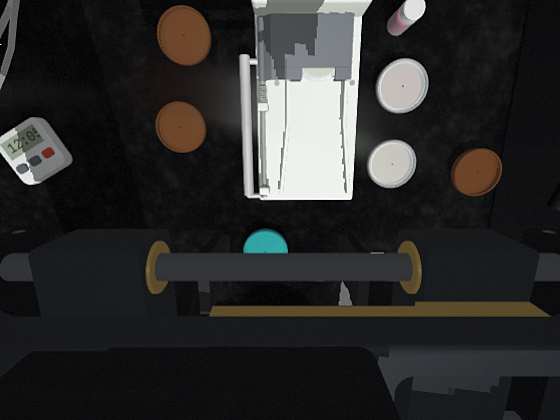

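The flap lies flat at 34 mm on both sides, so it is shut. The dish's rim shows in the notch at (318,76), flush with the flap edge, the spares are in place and the robot is clear.

```bash
python3 -c "
from rig import *
print(hand_in())"
```

```text
the job is handed in; nothing more can be done
None
```

The dish was pushed to a firm stop where the nest's back stop should be, the flap measured shut behind it, and the robot was clear when I handed the job in at about 10.7 s; no verdict came back.

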